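# Draw the packing strip from under a stack of engine parts

## Robot

A 6-joint arm with a two-finger parallel gripper is mounted at the origin on the work surface. World frame = base frame: x ahead of the robot, y to its left, z up, the work surface at z = 0. Lengths are in mm, angles in rad, forces in N, time in s.
With the tool pointing down it reaches from about 300 to 775 mm from the base axis. Payload 14.6 kg.
Tool frame: the origin (TCP) lies on the centre line of the jaws, within the pads' length; the fingertips stand ahead of it and the grasp point (between the pads) is the TCP (manip.tip_reach is the z of the fingertips in the tool frame, in mm); z points along the fingers, y is the direction in which the jaws open and shut (so a half turn about z gives the same grasp; the last joint's range is limited). The gripper opens to 94 mm and grips with 3 to 60 N. Pads are 16 mm wide; open, the fingers measure 119 mm over their backs; the gripper's body (75 mm by 177 mm) begins 78 mm behind the grasp point.
Start: joints at [-1.316, 0.3, 1.521, -0, 1.321, -0.067], TCP at [173.944, -521.759, 224.446] pointing down, gripper open.
Joint ranges: [-3.03, 3.03], [-0.79, 2.21], [0.23, 2.52], [-1.04, 4.18], [0, 3.07], [-2.55, 2.55]. Speed limits (rad/s): [2.22, 2.22, 2.57, 3.14, 3.14, 3.14].

## Interface

Orientations are given as [roll, pitch, yaw] about the fixed x, y, z axes, in that order (R = Rz(yaw) Ry(pitch) Rx(roll)).
In Python, from cell import manip, camera, search_frame, masks_of, tip_of gives the robot as it stands.
- The arm moves only by the tool send_rows, never from a script. Its argument "plan" is a list of rows, each an object with "travel": the shift along the tool's x, y, z in mm, a list of three; "delta_rot": the turn, a rotation vector about the tool's x, y, z in degrees, a list of three; "fingers": the gripper's target within -1 to 1 (shut at 1, half-way at 0, fully open at -1). In form: [{"travel": [dx, dy, dz], "delta_rot": [wx, wy, wz], "fingers": fingers}, ...]. A call has 1 to 20 rows; each row shifts and turns the commanded pose from where the row before left it, along the tool's axes as they then stand; what a row does not reach is not made up. A row lasts 1/8 s, in which the tool goes at most 62.5 mm and 10.7 degrees, less where a joint would pass 70% of its speed; a pose out of reach is approached as far as the arm can. A call is refused whole if a number of a shift passes 62.5 or a number of a turn 10.7, either way. A call with a gripper value outside its range is refused whole. The fingers move at their own pace and stop on an object; "grip_force" is the grip in N (left out, the last holds). Time passes only in rows, so rows that do not move let the fingers close. It gives the time, the measured TCP pose, the force and the opening at its end, in the units of the state.
- manip.read_state(): the state, without advancing time (a new reading comes with each control period).
- camera(name): name is "scene" or "top" or "wrist"; returns a dict with "color" (400x640x3 uint8, red, green, blue), "z_map" (400x640 float32, mm along the optical axis (not along the pixel's ray), 0 where there is no reading), "fov_y" (degrees; the focal length in pixels is half the picture's height over the tangent of half this angle, whatever the lens; pixels are square), "cx", "cy" (the principal point, pixels), "world_from_camera" (4x4, takes a point from camera to world coordinates); the wrist camera has in their place "tool_from_camera" (4x4, takes a point from camera to tool coordinates, whose origin is the TCP and whose axes are the flange's). Camera axes: x right, y up, looking along -z (the intrinsics and any distortion apply to the point x, -y, -z); pixel columns grow to the right and rows downward; lengths in mm; the calibration is good to about 2 mm. A picture is of the moment at which its call begins: read the wrist's pose just before it.
- manip.sign_off(): hands the job in, once; it reports no verdict.
Trained networks look in the newest picture that a camera, given by its name, has taken for a name from the list of things; names that differ only in an ending like _2 or _b are one class to them, and where a whole thing is asked for, a point or a joint stands for the part that bears it (a point fixed in the world has none). Each returns a list of dicts, best first, with "confidence" (0 to 1); they miss things now and then, are a little off and sometimes report something else, mostly with a low value. They report only what shows in the picture. A call takes as long as a camera call. They do not tell look-alikes from the thing itself.
- search_frame(name, camera): "at" ([x, y, z] in mm, in the coordinates of the camera as it stood for that picture, good to about 4 mm: the middle of the surface that is visible of it).
- masks_of(name, camera): "region" (400x640 bool, what is visible of it).
- tip_of(name, camera): "at" ([x, y, z] in mm, in the coordinates of the camera as it stood for that picture, good to about 4 mm: a listed point, or the origin of a listed thing).
The state is a dict: "clock": time; "joints": joint angles; "qd": joint speeds; "effort": joint torques, N m; "eef_pos": TCP position; "eef_rot": TCP orientation; "wrist_force": force on the tool from outside, world axes, zero at the start; "moment": the same for the moment, N m; "finger_gap": finger opening in mm.
Only numpy, scipy, OpenCV 4.12 (cv2) and the standard library are available. Lean on these libraries where they do the work, as an engineer would, in place of code of your own. Each camera call takes 0.05 s, during which the arm holds its last target. There are 200 camera calls.

## Task

The steel packing strip under the stack of engine parts is caught on the keeper nib of its guide. Work it sideways off the nib and slide it out flat along the bench from under the stack, without forcing it against the guide, touching the stack or toppling it; the stack is to come down onto the bench against the stops. Then lay the strip down gently, flat in the black tray, let go of it, and leave the other things on the bench where they are.

Things in the scene. Friction and masses are not known exactly. Their poses are not given: they have to be found in the camera images.
- strip: Packing strip: bright steel bar 177 x 30 x 6 mm, 240 g, lightly oiled, flat on the bench under the stack, which stands on its +x part. Origin: centre of its underside; x along its length, z up. It is drawn out towards its own -x, where its tab is. In its +y edge a notch 16 mm deep, from x -33.5 to -15.5 mm. The loaded strip takes some 3 to 9 N to slide on the bench.
- tab (a point): Centre of the strip's upright tab, 22 mm above the underside, at x = -84.5 mm of the strip; axes as the strip's. The tab is the pull handle: a flat steel plate, 8 mm thick along x (the way to grip it), 26 mm wide along y, its top 40 mm above the underside.
- guide: Grey guide fixed to the bench (bench top z = 0). Origin: on the bench midway between its two stops, in the plane of their stop faces; x along the strip, away from the tab; the strip is drawn to -x. Stops: x -14 to 0, |y| 26 to 54 mm, 45 mm high; they hold the stack back. The strip's +x end passes the stop faces after 70 to 75 mm of travel and the stops after 90; then it may be lifted straight up.
- channel (a point): Point of the guide at x -60, y +1, z 0 mm, axes as the guide's: nominal mouth of an open-topped channel between two rails 12 mm high, guide x -60 to -16 mm. Faces nominally at guide y -18.6 and +29 mm, but rails and nib are clamped as one by hand, up to 6 mm off to either side, not shown by these readings: feel for them. They are rigid; over about 15 N between strip and guide is too much.
- nib (a point): Nominal tip of the keeper nib on the +y rail (guide x -45 to -37, y +13, 12 mm high; off sideways with the rails). It stands in the strip's notch, about 5 mm free each way along x. The strip passes it only while its -y edge is 0 to 1.6 mm from the -y rail, so shift it 2 to 17 mm to -y until it meets that rail, then draw it along its own length, lightly following the rail; farther to +y it jams on the nib.
- spacer: Lowest part of the stack: flat aluminium block 70 (x) x 90 (y) x 18 mm, about 350 g, standing on the strip, 1 to 6 mm from the stops at first; drawing the strip brings it against the stops. Origin: centre of its underside. As the strip leaves, it tips back a little and comes down 6 mm onto the bench. Do not touch it.
- cap: Middle part of the stack: aluminium bearing cap 42 x 64 x 24 mm, about 260 g, on the spacer. Origin: centre of its underside. Do not touch it.
- sleeve: Top of the stack: upright steel sleeve, 30 mm in diameter, 36 mm high, about 120 g, on the cap. Origin: centre of its underside. Do not touch it.
- tray: Black open tray, fixed, 290 (x) x 120 (y) x 20 mm outside, walls and floor 4 mm. Origin: centre of its underside, on the bench; x along its length.
- wrench: Bystander: steel wrench lying on the bench.
- screwdriver: Bystander: screwdriver with a black handle lying on the bench.
- spare_strip: Bystander: plain steel strip 150 x 30 x 6 mm without tab or notch, lying on the bench beyond the guide.
- oil_can: Bystander: blue can, 60 mm in diameter, 130 mm high, standing.
- bearing: Bystander: steel ring, 60 mm in diameter, 18 mm high.
- valve: Bystander: engine valve standing on its head, 34 mm in diameter, 100 mm high.
- loose_block: Bystander: aluminium block 50 x 35 x 30 mm.
Things that resemble listed ones, but are neither listed nor needed, are in the scene too. Leave any purple look-alike of the strip alone.

How it is judged:
By the outcome, as a careful person would: the job done as asked, in the order asked, and still so for the second after the job is handed in, with the robot touching nothing.
It also fails if it takes over 72 s, if anything falls off the work surface, if the arm or the gripper's body presses on something with over 40 N, if the wrist force passes 120 N, or if a joint passes its speed limit or range.

## Working session

There is one attempt and no reset: what is moved stays moved. The work goes in short steps, Python scripts to look and compute and a tool call to move; the robot and the scene stay as the last step left them, time stands still between calls to the robot, and variables do not carry over. Pictures are saved under pics/ and viewed, about 8 in all and at most 12, crops included, and the job is handed in when it is done.

Besides the shell and the picture viewer there is one more tool, called as a command line: name --argument value ..., lists and objects as JSON in quotes. send_rows: Moves the arm, as the interface text tells. Its arguments: {"type":"object","properties":{"plan":{"type":"array"},"grip_force":{"type":"number"}},"required":["plan"]}

```bash
mkdir -p pics; ls; cat > h.py <<'E'
import numpy as np, cv2
from cell import manip, camera, search_frame, masks_of, tip_of
from scipy.spatial.transform import Rotation as R
def T_of(c):
    if 'world_from_camera' in c: return np.array(c['world_from_camera'])
    s=manip.read_state(); T=np.eye(4); T[:3,:3]=R.from_euler('xyz',s['eef_rot']).as_matrix(); T[:3,3]=s['eef_pos']
    return T@np.array(c['tool_from_camera'])
def cloud(c):
    z=c['z_map']; h,w=z.shape; f=h/2/np.tan(np.radians(c['fov_y']/2))
    v,u=np.mgrid[:h,:w]; P=np.stack([(u-c['cx'])/f*z,-(v-c['cy'])/f*z,-z],-1)
    T=T_of(c); W=P@T[:3,:3].T+T[:3,3]; W[z==0]=np.nan; return W
def w(c,p): T=T_of(c); return T[:3,:3]@np.array(p)+T[:3,3]
def save(n,c): cv2.imwrite('pics/'+n,c['color'][...,::-1])
E
python3 - <<'E'
from h import *
np.set_printoptions(precision=1,suppress=True)
print(manip.read_state(), manip.tip_reach)
ims=[]
for n in ['top','scene']:
    c=camera(n); ims.append(c['color']); print(n,c['fov_y'],c['cx'],c['cy'],[k for k in c]); print(T_of(c))
    np.save(n+'.npy',cloud(c))
    for k in ['tab','strip','guide','channel','nib','spacer','cap','sleeve','tray']:
        print(k,'tip',[(w(c,d['at']),round(d['confidence'],2)) for d in tip_of(k,n)[:3]])
    for k in ['wrench','screwdriver','spare_strip','oil_can','bearing','valve','loose_block']:
        print(k,[(w(c,d['at']),round(d['confidence'],2)) for d in search_frame(k,n)[:2]])
    save(n+'1.png',c)
E
```

```text
pics
{'clock': 0.0, 'joints': array([-1.3,  0.3,  1.5,  0. ,  1.3, -0.1]), 'qd': array([-0., -0., -0., -0.,  0., -0.]), 'effort': array([ -0. , -53.2, -35.3,   0.1,   0. ,  -0. ]), 'eef_pos': array([ 173.9, -521.6,  223.9]), 'eef_rot': array([-3.1, -0. ,  0.3]), 'wrist_force': array([0. , 0.3, 0.3]), 'moment': array([ 0., -0., -0.]), 'finger_gap': 94.05285866364974} 19.0
top 52.621590481366205 315.94766631825286 200.21348311934057 ['color', 'z_map', 'fov_y', 'cx', 'cy', 'world_from_camera']
[[   0.     1.    -0.1  429.7]
 [  -1.     0.    -0.    17. ]
 [  -0.     0.1    1.  1149.2]
 [   0.     0.     0.     1. ]]
tab tip [(array([566.7, -61.7,  15.8]), 0.78), (array([379.3, 276.7,  21.6]), 0.78), (array([ 192.5, -343.7,   25.1]), 0.61)]
strip tip [(array([571.1,  36.3,  -0. ]), 0.73), (array([293.4, 275.8,   1.7]), 0.67), (array([ 255.4, -289. ,   -1.6]), 0.64)]
guide tip [(array([572.8,  34.6,  -1.5]), 0.77)]
channel tip [(array([571.2, -25.6,  -4.9]), 0.91)]
nib tip [(array([558.8,  -3.5,  12.5]), 0.61)]
spacer tip [(array([566. ,  77.5,   6.4]), 0.77)]
cap tip [(array([558.9,  72.
[... 1297 characters left out ...]
3.3,   5.2]), 0.92), (array([433.9,  -3.1,   3.1]), 0.2)]
cap tip [(array([563.3,  76.5,  31.1]), 0.63)]
sleeve tip [(array([558. ,  75.9,  49. ]), 0.48), (array([574.5, -28.9,  -6.6]), 0.25)]
tray tip [(array([435.4,  -1.1,   1. ]), 0.94)]
wrench [(array([ 742.5, -233.2,    7.6]), 0.83)]
screwdriver [(array([ 469.4, -300.3,   17. ]), 0.57)]
spare_strip [(array([775.9, -24.8,   5.9]), 0.59)]
oil_can [(array([671.7, 363. ,  81.7]), 0.78)]
bearing [(array([484.7, 295.6,  14.7]), 0.7), (array([426.1, -17.1,   3.6]), 0.66)]
valve [(array([ 609.9, -345.8,   20. ]), 0.81), (array([756.3, 196.8,  32.9]), 0.57)]
loose_block [(array([759.7, 199.3,  33.2]), 0.61), (array([426.9, -15.6,   5.4]), 0.58)]
```

View pics/top1.png

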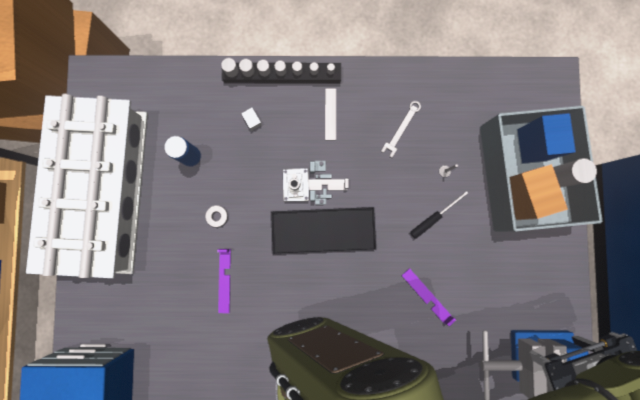

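View pics/scene1.png

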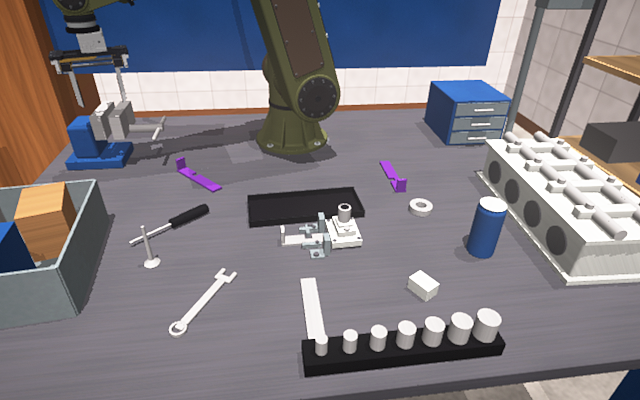

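The top view shows the guide and stack at about px (310,185), with the strip pointing right to its tab at (347,185). The tray is at (323,230). The purple look-alikes are at (224,280) and (428,297). Guide +x is roughly world +y, and the tab is near (565,-65). I'll work out the move to a close look.

```bash
cat >> h.py <<'E'
def go(pos,yaw):
    s=manip.read_state(); y0=s['eef_rot'][2]
    print('yaw0',np.round(y0,4),'pos',np.round(s['eef_pos'],1),'turn tool z deg',np.round(-np.degrees(yaw-y0),2))
    Rn=R.from_euler('xyz',[np.pi,0,yaw]).as_matrix()
    print('travel after turn',np.round(Rn.T@(np.array(pos)-s['eef_pos']),1))
E
python3 - <<'E'
from h import *
go([540,-80,230],0)
print(manip.read_state()['eef_rot'])
c=camera('wrist'); print(c['tool_from_camera'].round(2),c['fov_y'])
E
```

```text
yaw0 0.3218 pos [ 173.9 -521.8  224.5] turn tool z deg 18.44
travel after turn [ 366.1 -441.8   -5.5]
[ 3.14158026e+00 -4.65184670e-06  3.21756931e-01]
[[   0.      0.96    0.28   80.23]
 [   1.     -0.     -0.      0.4 ]
 [  -0.      0.28   -0.96 -160.4 ]
 [   0.      0.      0.      1.  ]] 69.75733084850025
```

send_rows --plan '[{"travel": [0, 0, 0], "delta_rot": [0, 0, 9.22], "fingers": -1}, {"travel": [0, 0, 0], "delta_rot": [0, 0, 9.22], "fingers": -1}, {"travel": [36, -44, 0], "delta_rot": [0, 0, 0], "fingers": -1}, {"travel": [36, -44, 0], "delta_rot": [0, 0, 0], "fingers": -1}, {"travel": [36, -44, 0], "delta_rot": [0, 0, 0], "fingers": -1}, {"travel": [36, -44, 0], "delta_rot": [0, 0, 0], "fingers": -1}, {"travel": [36, -44, 0], "delta_rot": [0, 0, 0], "fingers": -0.15}, {"travel": [36, -44, 0], "delta_rot": [0, 0, 0], "fingers": -0.15}, {"travel": [36, -44, 0], "delta_rot": [0, 0, 0], "fingers": -0.15}, {"travel": [36, -44, 0], "delta_rot": [0, 0, 0], "fingers": -0.15}, {"travel": [36, -44, 0], "delta_rot": [0, 0, 0], "fingers": -0.15}, {"travel": [36, -44, 0], "delta_rot": [0, 0, 0], "fingers": -0.15}, {"travel": [0, 0, 0], "delta_rot": [0, 0, 0], "fingers": -0.15}, {"travel": [0, 0, 0], "delta_rot": [0, 0, 0], "fingers": -0.15}]' --grip_force 40

```text
clock: 3.5
eef_pos: [533.7, -82.0, 224.3]
eef_rot: [3.142, 0.0, 0.0]
wrist_force: [-0.3, -0.6, -0.9]
finger_gap: 54.2
```

```bash
python3 - <<'E'
from h import *
np.set_printoptions(precision=1,suppress=True)
s=manip.read_state(); print(s['clock'],s['eef_pos'],s['eef_rot'],s['finger_gap'],s['wrist_force'])
c=camera('wrist'); W=cloud(c); np.save('wr.npy',W); np.save('wrc.npy',c['color']); save('w1.png',c)
for k in ['tab','strip','guide','channel','nib','spacer']:
    print(k,[(w(c,d['at']),round(d['confidence'],2)) for d in tip_of(k,'wrist')[:2]])
def ang(m,lo,hi,lab):
    P=W[m & (W[...,2]>lo)&(W[...,2]<hi)][:,:2].astype(np.float32)
    if len(P)>20:
        r=cv2.minAreaRect(P); print(lab,len(P),r, cv2.boxPoints(r))
m=np.zeros(W.shape[:2],bool)
for k in ['strip','tab','guide','spacer']:
    d=masks_of(k,'wrist')
    if d:
        m=d[0]['region']; print(k,d[0]['confidence'],m.sum()); 
        if k in('strip','tab'): ang(m,3,9,'bar'); ang(m,36,44,'tabtop')
        if k=='guide': ang(m,9,15,'rails'); ang(m,40,50,'stops')
        if k=='spacer': ang(m,20,28,'sp')
E
```

```text
3.5 [533.7 -82.  224.3] [3.1 0.  0. ] 54.17675456599679 [-0.3 -0.6 -0.9]
tab [(array([562.7,  73.8,  21.1]), 0.65)]
strip [(array([566.4,  21.2,   0.1]), 0.78)]
guide [(array([577.6,  36.8,   0.8]), 0.56)]
channel [(array([573.7, -26.2,  -0.4]), 0.93)]
nib [(array([561.9,  -6.6,  13.5]), 0.83)]
spacer [(array([564. ,  72. ,   8.6]), 0.82), (array([571.3, -28.7,   2.1]), 0.2)]
strip 0.7 1821
bar 1605 ((567.2874755859375, -13.70852279663086), (29.924888610839844, 111.2574234008789), 0.5846555233001709) [[551.8  41.8]
 [552.9 -69.5]
 [582.8 -69.2]
 [581.7  42.1]]
tabtop 144 ((568.2960815429688, -65.38510131835938), (7.355322360992432, 24.926891326904297), 89.41859436035156) [[555.8 -68.9]
 [580.7 -69.2]
 [580.8 -61.8]
 [555.9 -61.6]]
tab 0.92 1794
bar 1565 ((567.2814331054688, -13.673442840576172), (29.923494338989258, 111.18473052978516), 0.5916959643363953) [[551.7  41.8]
 [552.9 -69.4]
 [582.8 -69.1]
 [581.7  42.1]]
tabtop 142 ((568.3184204101562, -65.38533020019531), (7.355322360992432, 24.88213539123535), 89.41859436035156) [[555.8 -68.9]
 [580.7 -69.2]
 [580.8 -61.8]
 [555.9 -61.6]]
guide 0.8 2539
rails 762 ((573.6864624023438, 4.911506652832031), (118.86160278320312, 58.26890182495117), 0.7449716329574585) [[513.9  33.3]
 [514.6 -25. ]
 [633.5 -23.4]
 [632.7  34.8]]
stops 594 ((573.1950073242188, 28.530288696289062), (107.9836196899414, 14.040528297424316), 0.5926367044448853) [[519.1  35. ]
 [519.3  21. ]
 [627.3  22.1]
 [627.1  36.1]]
spacer 0.69 1340
```

View pics/w1.png

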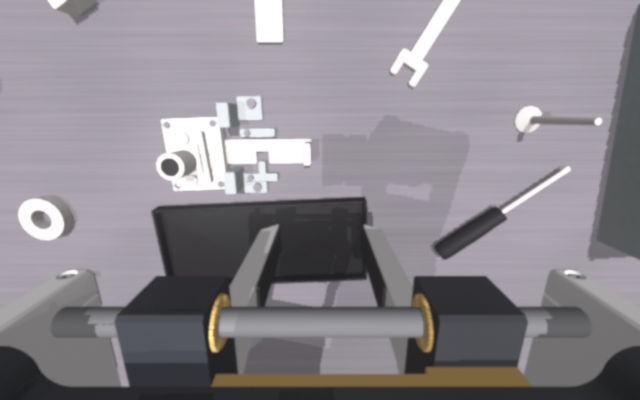

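The strip runs to the right from the stack to its tab at px (308,150). The rails are at (258,132) and (262,178), and the nib is at (263,168). The strip and guide yaw agree at about 0.58°. I'll estimate the rail gap and plan the grasp.

```bash
python3 - <<'E'
from h import *
np.set_printoptions(precision=1,suppress=True)
W=np.load('wr.npy'); a=0.0101
o=np.array([573.1,35.5]); d=W[...,:2]-o
gx=d@[-np.sin(a),np.cos(a)]; gy=-(d@[np.cos(a),np.sin(a)]); z=W[...,2]
for lo,hi in [(-58,-48),(-45,-37),(-34,-18)]:
    for n,zl,zh in [('rail',9,15),('bar',3,8.5)]:
        m=(gx>lo)&(gx<hi)&(z>zl)&(z<zh)&(abs(gy)<60); v=np.sort(gy[m]); 
        if len(v): b=np.split(v,np.where(np.diff(v)>3)[0]+1); print(lo,n,[(x[0],x[-1],len(x)) for x in b])
m=(z>21)&(z<27)&(gx>-10)&(gx<85)&(abs(gy)<70);print('spacer',gx[m].min(),gx[m].max(),gy[m].min(),gy[m].max())
go([568.2,-65.6,100],a)
E
```

```text
-58 rail [(np.float64(-22.39680623108244), np.float64(-13.480287254662217), 61), (np.float64(34.43912427795556), np.float64(44.075698257601125), 62)]
-58 bar [(np.float64(-8.185781876471307), np.float64(21.04106331978901), 158), (np.float64(34.21035387453094), np.float64(34.835693527660105), 7)]
-45 rail [(np.float64(-55.011973185722454), np.float64(-52.65755204618088), 3), (np.float64(-22.490489619266686), np.float64(-13.635040274600492), 50), (np.float64(18.50043318434618), np.float64(44.00839419497709), 124), (np.float64(52.36878273806623), np.float64(55.00025679860159), 3)]
-45 bar [(np.float64(-59.877078967885396), np.float64(-34.47844481419871), 121), (np.float64(-8.325389556494928), np.float64(4.800556584396912), 67), (np.float64(19.360917563161614), np.float64(20.344716031261314), 2), (np.float64(24.439451609804042), np.float64(24.439451609804042), 1), (np.float64(28.97028508527907), np.float64(34.10676796923956), 4), (np.float64(46.32350550323923), np.float64(59.05986654124175), 54)]
-34 rail [(np.float64(-59.708775436497156), np.float64(-49.06560276263562), 59), (np.float64(-22.656216201273015), np.float64(-13.707536725351607), 67), (np.float64(34.32887923030513), np.float64(43.709059477653), 66), (np.float64(47.94188217433612), np.float64(59.15743168363074), 43)]
-34 bar [(np.float64(-59.98261942638753), np.float64(-34.59593870906928), 203), (np.float64(-8.412435631605057), np.float64(20.943309235714672), 263), (np.float64(33.78978872171757), np.float64(34.79053772864228), 12), (np.float64(45.96362434783139), np.float64(59.95123159144724), 73)]
spacer -9.674509468824118 75.86906927794112 -37.64432343658329 53.76856677867988
yaw0 -0.0003 pos [533.9 -81.9 224.5] turn tool z deg -0.6
travel after turn [ 34.5 -16.  124.5]
```

send_rows --plan '[{"travel": [0, 0, 0], "delta_rot": [0, 0, -0.6], "fingers": 0.15}, {"travel": [17.2, -8, 0], "delta_rot": [0, 0, 0], "fingers": 0.15}, {"travel": [17.2, -8, 0], "delta_rot": [0, 0, 0], "fingers": 0.15}, {"travel": [0, 0, 40], "delta_rot": [0, 0, 0], "fingers": 0.15}, {"travel": [0, 0, 40], "delta_rot": [0, 0, 0], "fingers": 0.15}, {"travel": [0, 0, 40], "delta_rot": [0, 0, 0], "fingers": 0.15}, {"travel": [0, 0, 20], "delta_rot": [0, 0, 0], "fingers": 0.15}, {"travel": [0, 0, 14], "delta_rot": [0, 0, 0], "fingers": 0.15}, {"travel": [0, 0, 0], "delta_rot": [0, 0, 0], "fingers": 0.15}, {"travel": [0, 0, 0], "delta_rot": [0, 0, 0], "fingers": 0.15}]'

```text
clock: 5.3
eef_pos: [568.7, -65.5, 71.4]
eef_rot: [3.141, -0.001, 0.011]
wrist_force: [1.1, -0.3, 0.5]
finger_gap: 40.0
```

```bash
python3 - <<'E'
from h import *
c=camera('wrist'); W=cloud(c); save('w2.png',c)
m=(abs(W[...,2]-40)<5)&(abs(W[...,0]-568)<25)&(abs(W[...,1]+65)<15)
P=W[m]; print(m.sum(), P.min(0) if len(P) else 0,P.max(0) if len(P) else 0)
go([568.2,-65.6,30],.0101)
E
```

```text
396 [555.32057196 -69.15200813  35.02464655] [581.2849518  -61.06206637  42.3784074 ]
yaw0 0.0105 pos [568.7 -65.5  71.5] turn tool z deg 0.02
travel after turn [-0.5  0.1 41.5]
```

View pics/w2.png

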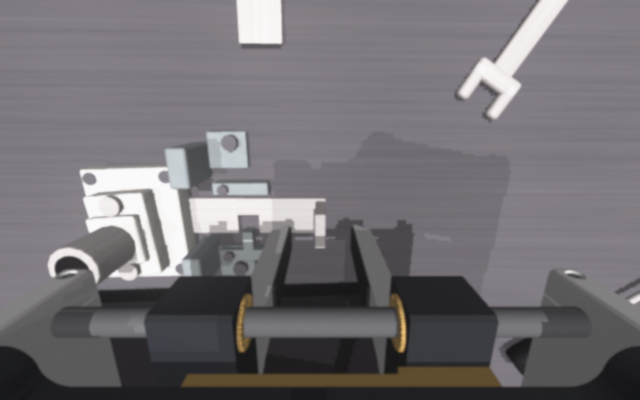

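The tab at px (320,225) lies centred between the fingers, and the depth map puts its middle at (568.3, -65.1). I'll descend and grip.

send_rows --plan '[{"travel": [0, -0.3, 20], "delta_rot": [0, 0, 0], "fingers": 0.15}, {"travel": [0, 0, 14], "delta_rot": [0, 0, 0], "fingers": 0.15}, {"travel": [0, 0, 7], "delta_rot": [0, 0, 0], "fingers": 0.15}, {"travel": [0, 0, 0], "delta_rot": [0, 0, 0], "fingers": 0.15}, {"travel": [0, 0, 0], "delta_rot": [0, 0, 0], "fingers": 0.5}, {"travel": [0, 0, 0], "delta_rot": [0, 0, 0], "fingers": 0.7}, {"travel": [0, 0, 0], "delta_rot": [0, 0, 0], "fingers": 0.75}, {"travel": [0, 0, 0], "delta_rot": [0, 0, 0], "fingers": 0.8}, {"travel": [0, 0, 0], "delta_rot": [0, 0, 0], "fingers": 0.85}, {"travel": [0, 0, 0], "delta_rot": [0, 0, 0], "fingers": 1}, {"travel": [0, 0, 0], "delta_rot": [0, 0, 0], "fingers": 1}, {"travel": [0, 0, 0], "delta_rot": [0, 0, 0], "fingers": 1}]' --grip_force 45

```text
clock: 6.85
eef_pos: [568.2, -65.0, 29.5]
eef_rot: [-3.142, -0.0, 0.01]
wrist_force: [-0.6, 1.5, 2.6]
finger_gap: 7.6
```

send_rows --plan '[{"travel": [0.5, 0, 0], "delta_rot": [0, 0, 0], "fingers": 1}, {"travel": [0.5, 0, 0], "delta_rot": [0, 0, 0], "fingers": 1}, {"travel": [0.5, 0, 0], "delta_rot": [0, 0, 0], "fingers": 1}, {"travel": [0.5, 0, 0], "delta_rot": [0, 0, 0], "fingers": 1}]'

```text
clock: 7.35
eef_pos: [569.9, -65.2, 29.5]
eef_rot: [3.141, 0.001, 0.011]
wrist_force: [-4.9, -0.3, 7.0]
finger_gap: 7.6
```

send_rows --plan '[{"travel": [0.5, 0, 0], "delta_rot": [0, 0, 0], "fingers": 1}, {"travel": [0.5, 0, 0], "delta_rot": [0, 0, 0], "fingers": 1}]'

```text
clock: 7.6
eef_pos: [570.9, -65.2, 29.5]
eef_rot: [3.141, 0.001, 0.011]
wrist_force: [-5.2, 0.6, 6.6]
finger_gap: 7.9
```

```bash
python3 -c "
from h import *
s=manip.read_state();print(s['moment'],s['wrist_force'],s['eef_rot'])"
```

```text
[0.09825252 0.97351224 0.36333137] [-5.20255379  0.58739718  6.60521335] [3.14128644e+00 9.94018399e-04 1.09992644e-02]
```

send_rows --plan '[{"travel": [0.5, 0, 0], "delta_rot": [0, 0, 0], "fingers": 1}, {"travel": [0.5, 0, 0], "delta_rot": [0, 0, 0], "fingers": 1}]'

```text
clock: 7.85
eef_pos: [571.8, -65.3, 29.5]
eef_rot: [3.141, 0.001, 0.011]
wrist_force: [-5.7, 0.2, 6.6]
finger_gap: 7.8
```

send_rows --plan '[{"travel": [0.5, 0, 0], "delta_rot": [0, 0, 0], "fingers": 1}]'

```text
clock: 7.98
eef_pos: [572.4, -65.2, 29.5]
eef_rot: [3.141, 0.001, 0.011]
wrist_force: [-5.1, 1.0, 7.0]
finger_gap: 7.2
```

send_rows --plan '[{"travel": [0.5, 0, 0], "delta_rot": [0, 0, 0], "fingers": 1}]'

```text
clock: 8.1
eef_pos: [572.8, -65.2, 29.5]
eef_rot: [3.141, 0.001, 0.011]
wrist_force: [-5.3, 0.8, 6.4]
finger_gap: 7.6
```

```bash
cat > m.py <<'E'
from h import *
np.set_printoptions(precision=2,suppress=True)
s=manip.read_state();print(s['clock'],s['eef_pos'],s['eef_rot'][2],s['moment'],s['wrist_force'])
E
python3 m.py
```

```text
8.1 [572.84 -65.22  29.54] 0.011077548271965831 [0.1  0.98 0.43] [-5.3   0.82  6.43]
```

send_rows --plan '[{"travel": [0.3, 0, 0], "delta_rot": [0, 0, 0], "fingers": 1}]'

```text
clock: 8.22
eef_pos: [573.2, -65.2, 29.6]
eef_rot: [3.141, 0.001, 0.011]
wrist_force: [-5.5, -0.1, 6.4]
finger_gap: 7.4
```

send_rows --plan '[{"travel": [0.3, 0, 0], "delta_rot": [0, 0, 0], "fingers": 1}]'

```text
clock: 8.35
eef_pos: [573.5, -65.2, 29.5]
eef_rot: [3.141, 0.001, 0.011]
wrist_force: [-6.0, 0.6, 6.5]
finger_gap: 8.1
```

send_rows --plan '[{"travel": [0.3, 0, 0], "delta_rot": [0, 0, 0], "fingers": 1}]'

```text
clock: 8.48
eef_pos: [573.6, -65.2, 29.5]
eef_rot: [3.141, 0.001, 0.011]
wrist_force: [-7.2, 0.9, 9.2]
finger_gap: 7.8
```

```bash
python3 m.py; python3 - <<'E'
from h import *
c=camera('wrist'); W=cloud(c); save('w3.png',c)
a=.0101;o=np.array([573.1,35.5]); d=W[...,:2]-o
gx=d@[-np.sin(a),np.cos(a)]; gy=-(d@[np.cos(a),np.sin(a)]); z=W[...,2]
for lo in range(-60,-16,6):
    r=[]
    for zl,zh in [(9.5,15),(3,8.5)]:
        m=(gx>lo)&(gx<lo+6)&(z>zl)&(z<zh)&(gy<0)&(gy>-24); v=gy[m]
        r+=[len(v)]+(list(np.percentile(v,[1,99]).round(1)) if len(v) else [])
    print(lo,r)
E
```

```text
8.475 [573.62 -65.21  29.54] 0.0111189888263179 [0.03 1.4  0.41] [-7.16  0.92  9.24]
-60 [131, np.float64(-23.1), np.float64(-14.0), 191, np.float64(-23.3), np.float64(-0.1)]
-54 [133, np.float64(-23.2), np.float64(-13.8), 167, np.float64(-23.2), np.float64(-0.1)]
-48 [134, np.float64(-23.1), np.float64(-13.9), 160, np.float64(-23.3), np.float64(-0.1)]
-42 [135, np.float64(-23.2), np.float64(-14.1), 154, np.float64(-23.4), np.float64(-0.4)]
-36 [134, np.float64(-23.2), np.float64(-13.8), 159, np.float64(-23.3), np.float64(-0.3)]
-30 [105, np.float64(-23.2), np.float64(-13.9), 154, np.float64(-23.3), np.float64(-0.1)]
-24 [56, np.float64(-23.2), np.float64(-14.0), 149, np.float64(-23.1), np.float64(-0.1)]
-18 [55, np.float64(-23.1), np.float64(-14.1), 143, np.float64(-23.2), np.float64(-0.2)]
```

Contact with the rail: Fx rose after 5.4 mm, and the depth map agrees with a gap of about 5 mm. Now I'll draw along the strip, which is tool +y.

send_rows --plan '[{"travel": [0, 0.5, -0.2], "delta_rot": [0, 0, 0], "fingers": 1}, {"travel": [0, 0.5, 0], "delta_rot": [0, 0, 0], "fingers": 1}, {"travel": [0, 1, 0], "delta_rot": [0, 0, 0], "fingers": 1}]'

```text
clock: 8.9
eef_pos: [573.5, -66.3, 29.5]
eef_rot: [-3.141, 0.002, 0.011]
wrist_force: [-6.4, 8.4, 6.6]
finger_gap: 8.1
```

send_rows --plan '[{"travel": [0, 1, 0], "delta_rot": [0, 0, 0], "fingers": 1}, {"travel": [0, 1, 0], "delta_rot": [0, 0, 0], "fingers": 1}]'

```text
clock: 9.15
eef_pos: [573.6, -68.2, 29.6]
eef_rot: [-3.14, 0.002, 0.011]
wrist_force: [-5.3, 9.2, 7.2]
finger_gap: 7.5
```

```bash
python3 m.py
```

```text
9.15 [573.55 -68.24  29.56] 0.011169902766076989 [1.58 1.16 0.29] [-5.26  9.19  7.16]
```

send_rows --plan '[{"travel": [0, 0.7, 0], "delta_rot": [0, 0, 0], "fingers": 1}, {"travel": [0, 0.7, 0], "delta_rot": [0, 0, 0], "fingers": 1}]'

```text
clock: 9.4
eef_pos: [573.5, -69.3, 29.6]
eef_rot: [-3.14, 0.002, 0.011]
wrist_force: [-6.7, 9.4, 7.7]
finger_gap: 8.1
```

send_rows --plan '[{"travel": [0, 0.7, 0], "delta_rot": [0, 0, 0], "fingers": 1}, {"travel": [0, 0.5, 0], "delta_rot": [0, 0, 0], "fingers": 1}]'

```text
clock: 9.65
eef_pos: [573.5, -70.5, 29.5]
eef_rot: [-3.14, 0.002, 0.011]
wrist_force: [-5.8, 9.7, 7.6]
finger_gap: 7.9
```

send_rows --plan '[{"travel": [0, 0.5, 0], "delta_rot": [0, 0, 0], "fingers": 1}]'

```text
clock: 9.78
eef_pos: [573.6, -71.0, 29.5]
eef_rot: [-3.14, 0.002, 0.011]
wrist_force: [-6.1, 10.7, 6.3]
finger_gap: 7.2
```

send_rows --plan '[{"travel": [0, 0.5, 0], "delta_rot": [0, 0, 0], "fingers": 1}]'

```text
clock: 9.9
eef_pos: [573.6, -71.5, 29.5]
eef_rot: [-3.14, 0.002, 0.011]
wrist_force: [-4.6, 8.9, 5.9]
finger_gap: 7.6
```

send_rows --plan '[{"travel": [0, 0.7, 0], "delta_rot": [0, 0, 0], "fingers": 1}, {"travel": [0, 0.7, 0], "delta_rot": [0, 0, 0], "fingers": 1}]'

```text
clock: 10.15
eef_pos: [573.7, -73.0, 29.6]
eef_rot: [-3.14, 0.002, 0.011]
wrist_force: [-5.9, 8.7, 6.6]
finger_gap: 7.9
```

send_rows --plan '[{"travel": [0, 1, 0], "delta_rot": [0, 0, 0], "fingers": 1}, {"travel": [0, 1, 0], "delta_rot": [0, 0, 0], "fingers": 1}]'

```text
clock: 10.4
eef_pos: [573.7, -75.0, 29.5]
eef_rot: [-3.14, 0.002, 0.011]
wrist_force: [-5.1, 8.5, 6.3]
finger_gap: 7.6
```

send_rows --plan '[{"travel": [0, 1, 0], "delta_rot": [0, 0, 0], "fingers": 1}, {"travel": [0, 1, 0], "delta_rot": [0, 0, 0], "fingers": 1}, {"travel": [0, 1, 0], "delta_rot": [0, 0, 0], "fingers": 1}]'

```text
clock: 10.78
eef_pos: [573.8, -78.0, 29.5]
eef_rot: [-3.14, 0.002, 0.011]
wrist_force: [-4.7, 10.0, 6.3]
finger_gap: 7.6
```

```bash
python3 m.py; python3 - <<'E'
from h import *
c=camera('wrist'); W=cloud(c); save('w4.png',c)
E
```

```text
10.775 [573.77 -78.01  29.54] 0.011286925513927182 [1.69 0.92 0.41] [-4.7 10.   6.3]
```

View pics/w4.png

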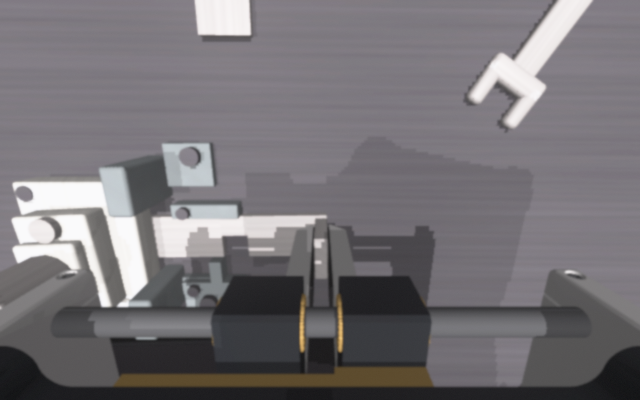

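The strip edge lies against the rail at about px (200,213), and the notch has passed the nib. Forces are steady, so I'll continue.

send_rows --plan '[{"travel": [0, 1.2, 0], "delta_rot": [0, 0, 0], "fingers": 1}, {"travel": [0, 1.2, 0], "delta_rot": [0, 0, 0], "fingers": 1}, {"travel": [0, 1.2, 0], "delta_rot": [0, 0, 0], "fingers": 1}, {"travel": [0, 1.2, 0], "delta_rot": [0, 0, 0], "fingers": 1}, {"travel": [0, 1.2, 0], "delta_rot": [0, 0, 0], "fingers": 1}]'

```text
clock: 11.45
eef_pos: [573.9, -84.0, 29.5]
eef_rot: [-3.14, 0.001, 0.011]
wrist_force: [-4.8, 9.6, 6.7]
finger_gap: 7.4
```

send_rows --plan '[{"travel": [0, 1.5, 0], "delta_rot": [0, 0, 0], "fingers": 1}, {"travel": [0, 1.5, 0], "delta_rot": [0, 0, 0], "fingers": 1}, {"travel": [0, 1.5, 0], "delta_rot": [0, 0, 0], "fingers": 1}, {"travel": [0, 1.5, 0], "delta_rot": [0, 0, 0], "fingers": 1}, {"travel": [0, 1.5, 0], "delta_rot": [0, 0, 0], "fingers": 1}, {"travel": [0, 1.5, 0], "delta_rot": [0, 0, 0], "fingers": 1}]'

```text
clock: 12.2
eef_pos: [574.0, -93.0, 29.5]
eef_rot: [-3.14, 0.001, 0.011]
wrist_force: [-3.8, 9.2, 4.6]
finger_gap: 7.6
```

```bash
python3 m.py
```

```text
12.2 [574.03 -93.05  29.52] 0.011231520402679829 [1.54 0.7  0.36] [-3.84  9.18  4.65]
```

send_rows --plan '[{"travel": [0.1, 1.5, 0], "delta_rot": [0, 0, 0], "fingers": 1}, {"travel": [0, 1.5, 0], "delta_rot": [0, 0, 0], "fingers": 1}, {"travel": [0, 1.5, 0], "delta_rot": [0, 0, 0], "fingers": 1}, {"travel": [0, 1.5, 0], "delta_rot": [0, 0, 0], "fingers": 1}, {"travel": [0, 1.5, 0], "delta_rot": [0, 0, 0], "fingers": 1}, {"travel": [0, 1.5, 0], "delta_rot": [0, 0, 0], "fingers": 1}]'

```text
clock: 12.95
eef_pos: [574.2, -102.0, 29.5]
eef_rot: [-3.14, 0.001, 0.011]
wrist_force: [-3.9, 10.2, 5.5]
finger_gap: 8.0
```

send_rows --plan '[{"travel": [0, 1.5, 0], "delta_rot": [0, 0, 0], "fingers": 1}, {"travel": [0, 1.5, 0], "delta_rot": [0, 0, 0], "fingers": 1}, {"travel": [0, 1.5, 0], "delta_rot": [0, 0, 0], "fingers": 1}, {"travel": [0, 1.5, 0], "delta_rot": [0, 0, 0], "fingers": 1}, {"travel": [0, 1.5, 0], "delta_rot": [0, 0, 0], "fingers": 1}, {"travel": [0, 1.5, 0], "delta_rot": [0, 0, 0], "fingers": 1}]'

```text
clock: 13.7
eef_pos: [574.4, -111.6, 29.6]
eef_rot: [-3.141, 0.001, 0.011]
wrist_force: [-4.0, 5.6, 4.0]
finger_gap: 7.7
```

```bash
python3 m.py
```

```text
13.7 [ 574.42 -111.56   29.55] 0.011127583493523385 [0.84 0.59 0.33] [-4.02  5.63  4.03]
```

send_rows --plan '[{"travel": [0, 1, 0], "delta_rot": [0, 0, 0], "fingers": 1}, {"travel": [0, 1, 0], "delta_rot": [0, 0, 0], "fingers": 1}, {"travel": [0, 1, 0], "delta_rot": [0, 0, 0], "fingers": 1}, {"travel": [0, 1, 0], "delta_rot": [0, 0, 0], "fingers": 1}, {"travel": [0, 1, 0], "delta_rot": [0, 0, 0], "fingers": 1}, {"travel": [0, 1, 0], "delta_rot": [0, 0, 0], "fingers": 1}, {"travel": [0, 1, 0], "delta_rot": [0, 0, 0], "fingers": 1}, {"travel": [0, 1, 0], "delta_rot": [0, 0, 0], "fingers": 1}]'

```text
clock: 14.7
eef_pos: [574.5, -119.6, 29.6]
eef_rot: [-3.141, 0.001, 0.011]
wrist_force: [-2.7, 4.8, 3.2]
finger_gap: 7.9
```

send_rows --plan '[{"travel": [0, 1, 0], "delta_rot": [0, 0, 0], "fingers": 1}, {"travel": [0, 1, 0], "delta_rot": [0, 0, 0], "fingers": 1}, {"travel": [0, 1, 0], "delta_rot": [0, 0, 0], "fingers": 1}, {"travel": [0, 1, 0], "delta_rot": [0, 0, 0], "fingers": 1}, {"travel": [0, 1, 0], "delta_rot": [0, 0, 0], "fingers": 1}, {"travel": [0, 1, 0], "delta_rot": [0, 0, 0], "fingers": 1}, {"travel": [0, 1, 0], "delta_rot": [0, 0, 0], "fingers": 1}, {"travel": [0, 1, 0], "delta_rot": [0, 0, 0], "fingers": 1}]'

```text
clock: 15.7
eef_pos: [574.7, -127.7, 29.5]
eef_rot: [-3.141, 0.001, 0.011]
wrist_force: [-3.4, 3.4, 3.6]
finger_gap: 7.5
```

```bash
python3 m.py
```

```text
15.7 [ 574.66 -127.67   29.55] 0.011006144516940708 [0.75 0.56 0.36] [-3.39  3.36  3.57]
```

send_rows --plan '[{"travel": [0, 1, 0], "delta_rot": [0, 0, 0], "fingers": 1}, {"travel": [0, 1, 0], "delta_rot": [0, 0, 0], "fingers": 1}, {"travel": [0, 1, 0], "delta_rot": [0, 0, 0], "fingers": 1}, {"travel": [0, 1, 0], "delta_rot": [0, 0, 0], "fingers": 1}, {"travel": [0, 1, 0], "delta_rot": [0, 0, 0], "fingers": 1}, {"travel": [0, 1, 0], "delta_rot": [0, 0, 0], "fingers": 1}, {"travel": [0, 1, 0], "delta_rot": [0, 0, 0], "fingers": 1}, {"travel": [0, 1, 0], "delta_rot": [0, 0, 0], "fingers": 1}]'

```text
clock: 16.7
eef_pos: [574.8, -136.1, 29.5]
eef_rot: [-3.142, 0.0, 0.01]
wrist_force: [-4.0, 3.5, 1.9]
finger_gap: 7.6
```

send_rows --plan '[{"travel": [0, 1, 0], "delta_rot": [0, 0, 0], "fingers": 1}, {"travel": [0, 1, 0], "delta_rot": [0, 0, 0], "fingers": 1}, {"travel": [0, 1, 0], "delta_rot": [0, 0, 0], "fingers": 1}, {"travel": [0, 1, 0], "delta_rot": [0, 0, 0], "fingers": 1}, {"travel": [0, 1, 0], "delta_rot": [0, 0, 0], "fingers": 1}, {"travel": [0, 1, 0], "delta_rot": [0, 0, 0], "fingers": 1}, {"travel": [0, 1, 0], "delta_rot": [0, 0, 0], "fingers": 1}, {"travel": [0, 1, 0], "delta_rot": [0, 0, 0], "fingers": 1}]'

```text
clock: 17.7
eef_pos: [575.0, -144.1, 29.6]
eef_rot: [-3.142, 0.0, 0.01]
wrist_force: [-1.8, 0.8, -1.3]
finger_gap: 7.5
```

send_rows --plan '[{"travel": [0, 1.5, 0], "delta_rot": [0, 0, 0], "fingers": 1}, {"travel": [0, 1.5, 0], "delta_rot": [0, 0, 0], "fingers": 1}, {"travel": [0, 1.5, 0], "delta_rot": [0, 0, 0], "fingers": 1}, {"travel": [0, 1.5, 0], "delta_rot": [0, 0, 0], "fingers": 1}, {"travel": [0, 1.5, 0], "delta_rot": [0, 0, 0], "fingers": 1}, {"travel": [0, 1.5, 0], "delta_rot": [0, 0, 0], "fingers": 1}, {"travel": [0, 1.5, 0], "delta_rot": [0, 0, 0], "fingers": 1}, {"travel": [0, 1.5, 0], "delta_rot": [0, 0, 0], "fingers": 1}, {"travel": [0, 1.5, 0], "delta_rot": [0, 0, 0], "fingers": 1}, {"travel": [0, 1.5, 0], "delta_rot": [0, 0, 0], "fingers": 1}, {"travel": [0, 0, 0], "delta_rot": [0, 0, 0], "fingers": 1}]'

```text
clock: 19.08
eef_pos: [575.2, -159.3, 29.7]
eef_rot: [3.141, -0.0, 0.01]
wrist_force: [-2.6, -1.0, -1.4]
finger_gap: 8.0
```

```bash
python3 m.py; python3 - <<'E'
from h import *
c=camera('scene'); save('s2.png',c); W=cloud(c); 
im=c['color'][150:300,200:450][...,::-1]; cv2.imwrite('pics/s2c.png',cv2.resize(im,None,fx=3,fy=3))
a=.0101;o=np.array([573.1,35.5]); d=W[...,:2]-o
gx=d@[-np.sin(a),np.cos(a)]; gy=-(d@[np.cos(a),np.sin(a)]); z=W[...,2]
for x in range(0,80,10):
    m=(gx>x)&(gx<x+10)&(abs(gy)<60)&(z>8)
    if m.sum(): print(x,m.sum(),np.percentile(z[m],[10,50,90]).round(1))
E
```

```text
19.075 [ 575.19 -159.27   29.68] 0.01036302556604296 [-0.18  0.49  0.35] [-2.57 -0.96 -1.37]
0 86 [15.4 17.3 18.3]
10 161 [15.4 18.8 33.5]
20 166 [16.6 38.4 68.3]
30 180 [16.3 40.7 77.3]
40 170 [16.9 41.7 77.6]
50 101 [15.8 28.5 63.7]
60 69 [12.7 17.  18.5]
```

View pics/s2c.png

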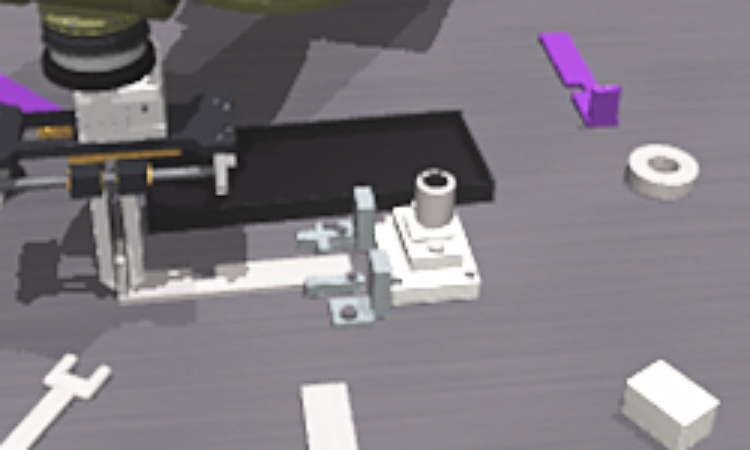

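The stack has settled on the bench against the stops, upright (scene crop px (435,235)), and the strip is free. I'll back off the rail slightly, lift straight up and measure the tray.

send_rows --plan '[{"travel": [-0.3, 0, 0], "delta_rot": [0, 0, 0], "fingers": 1}, {"travel": [0, 0, -2], "delta_rot": [0, 0, 0], "fingers": 1}, {"travel": [0, 0, -4], "delta_rot": [0, 0, 0], "fingers": 1}, {"travel": [0, 0, -6], "delta_rot": [0, 0, 0], "fingers": 1}, {"travel": [0, 0, -10], "delta_rot": [0, 0, 0], "fingers": 1}, {"travel": [0, 0, -10], "delta_rot": [0, 0, 0], "fingers": 1}, {"travel": [0, 0, -15], "delta_rot": [0, 0, 0], "fingers": 1}, {"travel": [0, 0, -13], "delta_rot": [0, 0, 0], "fingers": 1}, {"travel": [0, 0, 0], "delta_rot": [0, 0, 0], "fingers": 1}, {"travel": [0, 0, 0], "delta_rot": [0, 0, 0], "fingers": 1}]'

```text
clock: 20.38
eef_pos: [574.7, -159.0, 89.3]
eef_rot: [-3.141, 0.0, 0.01]
wrist_force: [-0.1, 0.8, -2.2]
finger_gap: 7.7
```

```bash
python3 m.py; python3 - <<'E'
from h import *
np.set_printoptions(precision=1,suppress=True)
for n in ['top','scene']:
    c=camera(n); W=cloud(c); d=masks_of('tray',n)
    for q in d[:2]:
        P=W[q['region']]; P=P[(P[:,2]>14)&(P[:,2]<24)]
        if len(P)>20: print(n,q['confidence'],cv2.minAreaRect(P[:,:2].astype(np.float32)))
    for q in masks_of('strip',n)[:3]:
        P=W[q['region']]; P=P[np.isfinite(P[:,2])]
        print(n,'strip',q['confidence'],P.mean(0))
        if abs(P[:,0].mean()-575)<25:
            B=P[(P[:,2]<85)&(P[:,2]>45)&(P[:,1]>-145)]; print(len(B),np.polyfit(B[:,1],B[:,2],1), B.min(0),B.max(0))
save('s3.png',c)
E
```

```text
20.375 [ 574.66 -158.98   89.33] 0.010400184469456342 [-0.13  0.04 -0.03] [-0.1   0.81 -2.2 ]
top 0.75 ((433.68011474609375, 22.05248260498047), (119.73271179199219, 247.1691436767578), 2.648728132247925)
top strip 0.91 [ 220.3 -321.3    9.9]
top strip 0.85 [294.  275.5   7.5]
top strip 0.7 [570.1 -34.7  65.4]
385 [-0.  65.3] [556.1 -81.3  60.1] [584.5  13.4  71.5]
scene 0.78 ((437.5219421386719, -3.6778564453125), (126.57320404052734, 289.6429748535156), 2.9419686794281006)
scene strip 0.93 [318.2 269.9  10.1]
scene strip 0.82 [576.9 -77.8  65.3]
656 [-0.  64.3] [ 555.6 -145.    58. ] [590.6  11.2  67.6]
scene strip 0.54 [ 236.1 -313.7   13.2]
```

The strip is held level with its underside at about 59 mm. The tray centre is about (436,0) with yaw 2.8°. I'll carry it over.

send_rows --plan '[{"travel": [-10, -0.5, 0], "delta_rot": [0, 0, -1.1], "fingers": 1}, {"travel": [-15, -0.7, 0], "delta_rot": [0, 0, -1.1], "fingers": 1}, {"travel": [-25, -1.2, 0], "delta_rot": [0, 0, 0], "fingers": 1}, {"travel": [-25, -1.2, 0], "delta_rot": [0, 0, 0], "fingers": 1}, {"travel": [-25, -1.2, 0], "delta_rot": [0, 0, 0], "fingers": 1}, {"travel": [-20, -1.2, 0], "delta_rot": [0, 0, 0], "fingers": 1}, {"travel": [-14, -0.6, 0], "delta_rot": [0, 0, 0], "fingers": 1}, {"travel": [0.5, -10, 0], "delta_rot": [0, 0, 0], "fingers": 1}, {"travel": [1, -20, 0], "delta_rot": [0, 0, 0], "fingers": 1}, {"travel": [1, -20, 0], "delta_rot": [0, 0, 0], "fingers": 1}, {"travel": [0.7, -15, 0], "delta_rot": [0, 0, 0], "fingers": 1}, {"travel": [0.4, -9.5, 0], "delta_rot": [0, 0, 0], "fingers": 1}, {"travel": [0, 0, 0], "delta_rot": [0, 0, 0], "fingers": 1}, {"travel": [0, 0, 12], "delta_rot": [0, 0, 0], "fingers": 1}, {"travel": [0, 0, 14], "delta_rot": [0, 0, 0], "fingers": 1}, {"travel": [0, 0, 8], "delta_rot": [0, 0, 0], "fingers": 1}, {"travel": [0, 0, 0], "delta_rot": [0, 0, 0], "fingers": 1}, {"travel": [0, 0, 0], "delta_rot": [0, 0, 0], "fingers": 1}]'

```text
clock: 22.92
eef_pos: [440.8, -83.8, 55.8]
eef_rot: [3.142, -0.0, 0.049]
wrist_force: [-0.2, -0.2, -1.7]
finger_gap: 8.0
```

```bash
python3 m.py; python3 - <<'E'
from h import *
np.set_printoptions(precision=1,suppress=True)
c=camera('scene'); W=cloud(c)
im=c['color'][150:300,200:450][...,::-1]; cv2.imwrite('pics/s4c.png',cv2.resize(im,None,fx=3,fy=3))
for q in masks_of('strip','scene')[:3]:
    P=W[q['region']]; P=P[np.isfinite(P[:,2])]; print(q['confidence'],P.mean(0))
    if abs(P[:,0].mean()-436)<25:
        B=P[(P[:,2]<50)&(P[:,1]>-70)]; print(len(B),np.polyfit(B[:,1],B[:,2],1), B.min(0),B.max(0))
E
```

```text
22.925 [440.83 -83.83  55.79] 0.04877059661718497 [-0.13  0.03 -0.  ] [-0.24 -0.19 -1.69]
0.86 [ 251.6 -300.6    8.7]
0.69 [316.5 270.6  10.2]
0.63 [439.9   2.7  30.9]
452 [-0.  30.7] [377.4 -70.    2.9] [457.5  85.9  35.5]
```

View pics/s4c.png

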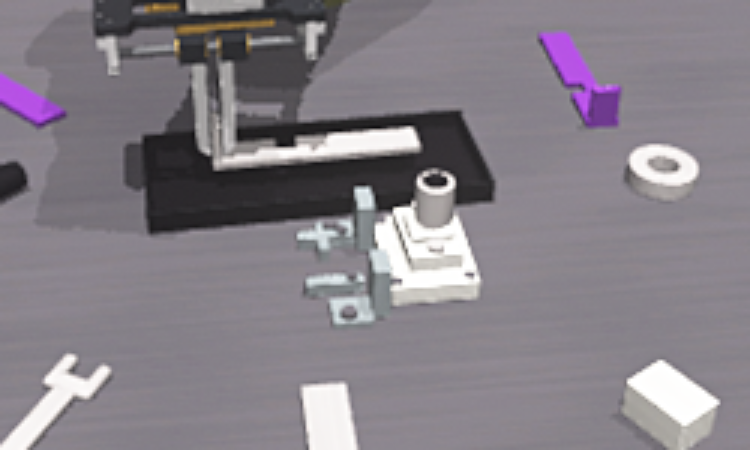

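The strip hangs level over the tray, inside its walls. I'll lower gently.

send_rows --plan '[{"travel": [0, 0, 8], "delta_rot": [0, 0, 0], "fingers": 1}, {"travel": [0, 0, 6], "delta_rot": [0, 0, 0], "fingers": 1}, {"travel": [0, 0, 3], "delta_rot": [0, 0, 0], "fingers": 1}, {"travel": [0, 0, 2], "delta_rot": [0, 0, 0], "fingers": 1}, {"travel": [0, 0, 1], "delta_rot": [0, 0, 0], "fingers": 1}, {"travel": [0, 0, 0.6], "delta_rot": [0, 0, 0], "fingers": 1}, {"travel": [0, 0, 0.6], "delta_rot": [0, 0, 0], "fingers": 1}, {"travel": [0, 0, 0], "delta_rot": [0, 0, 0], "fingers": 1}]'

```text
clock: 24.02
eef_pos: [440.7, -83.7, 34.5]
eef_rot: [-3.142, -0.0, 0.049]
wrist_force: [0.8, -0.7, -1.8]
finger_gap: 7.7
```

send_rows --plan '[{"travel": [0, 0, 0.3], "delta_rot": [0, 0, 0], "fingers": 1}, {"travel": [0, 0, 0.3], "delta_rot": [0, 0, 0], "fingers": 1}]'

```text
clock: 24.28
eef_pos: [440.7, -83.8, 33.9]
eef_rot: [3.142, -0.0, 0.049]
wrist_force: [-0.5, 0.5, -2.4]
finger_gap: 7.8
```

send_rows --plan '[{"travel": [0, 0, 0.3], "delta_rot": [0, 0, 0], "fingers": 1}, {"travel": [0, 0, 0], "delta_rot": [0, 0, 0], "fingers": 1}]'

```text
clock: 24.52
eef_pos: [440.7, -83.7, 33.6]
eef_rot: [-3.142, -0.0, 0.049]
wrist_force: [0.5, -0.4, -1.9]
finger_gap: 7.9
```

send_rows --plan '[{"travel": [0, 0, 0.2], "delta_rot": [0, 0, 0], "fingers": 1}, {"travel": [0, 0, 0], "delta_rot": [0, 0, 0], "fingers": 1}]'

```text
clock: 24.78
eef_pos: [440.7, -83.8, 33.5]
eef_rot: [3.142, -0.0, 0.049]
wrist_force: [-0.4, -0.2, 2.1]
finger_gap: 7.8
```

send_rows --plan '[{"travel": [0, 0, 0.2], "delta_rot": [0, 0, 0], "fingers": 1}, {"travel": [0, 0, 0], "delta_rot": [0, 0, 0], "fingers": 1}]'

```text
clock: 25.02
eef_pos: [440.8, -83.8, 33.5]
eef_rot: [3.142, -0.0, 0.049]
wrist_force: [-3.0, 0.0, 6.4]
finger_gap: 7.9
```

The strip is touching the floor. I'll open gradually to a 40 mm gap and rise.

send_rows --plan '[{"travel": [0, 0, -0.2], "delta_rot": [0, 0, 0], "fingers": 0.8}, {"travel": [0, 0, 0], "delta_rot": [0, 0, 0], "fingers": 0.6}, {"travel": [0, 0, 0], "delta_rot": [0, 0, 0], "fingers": 0.4}, {"travel": [0, 0, 0], "delta_rot": [0, 0, 0], "fingers": 0.2}, {"travel": [0, 0, 0], "delta_rot": [0, 0, 0], "fingers": 0.2}, {"travel": [0, 0, 0], "delta_rot": [0, 0, 0], "fingers": 0.2}, {"travel": [0, 0, -5], "delta_rot": [0, 0, 0], "fingers": 0.2}, {"travel": [0, 0, -15], "delta_rot": [0, 0, 0], "fingers": 0.2}, {"travel": [0, 0, -30], "delta_rot": [0, 0, 0], "fingers": 0.2}, {"travel": [0, 0, -40], "delta_rot": [0, 0, 0], "fingers": 0.2}, {"travel": [0, 0, -40], "delta_rot": [0, 0, 0], "fingers": 0.2}, {"travel": [0, 0, -40], "delta_rot": [0, 0, 0], "fingers": 0.2}, {"travel": [0, 0, 0], "delta_rot": [0, 0, 0], "fingers": 0.2}, {"travel": [0, 0, 0], "delta_rot": [0, 0, 0], "fingers": 0.2}]'

```text
clock: 26.78
eef_pos: [440.3, -83.7, 203.2]
eef_rot: [-3.142, 0.0, 0.049]
wrist_force: [0.6, -0.6, 0.1]
finger_gap: 37.5
```

```bash
python3 m.py; python3 - <<'E'
from h import *
np.set_printoptions(precision=1,suppress=True)
c=camera('scene'); W=cloud(c)
im=c['color'][130:330,120:480][...,::-1]; cv2.imwrite('pics/s5c.png',cv2.resize(im,None,fx=2.2,fy=2.2))
for q in masks_of('strip','scene')[:3]:
    P=W[q['region']]; P=P[np.isfinite(P[:,2])]
    if abs(P[:,0].mean()-436)<25:
        B=P[(P[:,2]<14)&(P[:,2]>6)&(P[:,1]>-70)]; print(len(B),np.polyfit(B[:,1],B[:,2],1), B.min(0),B.max(0))
for k in ['spacer','cap','sleeve']: print(k,[w(c,d['at']) for d in tip_of(k,'scene')[:1]])
E
```

```text
26.775 [440.33 -83.65 203.22] 0.048802263201067175 [-0.   -0.03  0.01] [ 0.56 -0.63  0.05]
396 [0.  9.1] [415.5 -69.1   6.1] [457.3  86.6  13. ]
spacer [array([564.8,  73.1,   1.1])]
cap [array([567.9,  70.9,  24.1])]
sleeve [array([564.6,  75.7,  43.3])]
```

View pics/s5c.png

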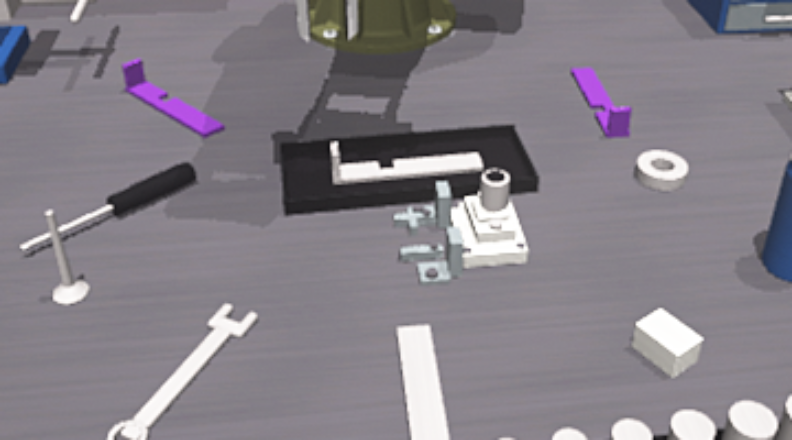

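The strip lies flat in the tray (px (405,168)) and the stack stands upright on the bench against the stops (px (490,230)). The bystanders haven't moved.

```bash
python3 -c "
from cell import manip
print(manip.sign_off())"
```

```text
the job is handed in; nothing more can be done
None
```

The strip is out from under the stack and lying flat in the black tray, released. The job was handed in at about 27 s of the 72 s allowed.

- **Freeing the strip:** I gripped the tab and shifted the strip 5.4 mm sideways until it met the -y rail. I then drew it 94 mm straight out. Readings at the end of each move showed at most about 7 N sideways and about 11 N along the pull, the latter mostly friction. Forces between those readings were not recorded.
- **Tray:** I lifted the strip straight up, carried it level and lowered it until it just touched the tray floor, at about 6 N. I let go there and raised the gripper clear.
- **Last checks, strip and stack:** The depth image shows the strip level, with its top about 9 mm above the bench against 10 mm expected. The spacer is down on the bench (underside measured at about 1 mm). The cap and sleeve are upright on it, against the stops.
- **Last checks, rest of the bench:** In the final picture the bystanders and the purple look-alikes had not visibly moved, though I did not measure their positions again. None of the checks I made failed or disagreed.

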